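Ready the punch block for a new sheet

ROBOT

A 6-joint arm with a two-finger parallel gripper is mounted at the origin on the work surface. World frame = base frame: x ahead of the robot, y to its left, z up, the work surface at z = 0. Lengths are in m, angles in rad, forces in N, time in s.
With the tool pointing down it reaches from about 0.375 to 0.825 m from the base axis. Payload 5.5 kg.
Tool frame: the origin (TCP) lies at the centre of the arm's flange, where the gripper is bolted on; the fingertips stand 173 mm ahead of it and the grasp point (between the pads) lies 155 mm ahead of it (nose_length is the distance from the TCP to the fingertips, in m); z points along the fingers, y is the line along which they close (so a half turn about z gives the same grasp; the last joint's range is limited). The gripper opens to 85 mm and grips with 20 to 120 N. Pads are 22 mm wide; open, the fingers measure 114 mm over their backs; the gripper's body (76 mm by 85 mm) begins 54 mm behind the grasp point. The pads swing forward as they close: fully open they stand 13 mm farther back than shut.
Start: joints at [-1.347, 0.314, -0.047, 1.21, 0, 1.571], TCP at [0.133, -0.585, 0.405] pointing down, gripper open.
Joint ranges: [-2.67, 2.67], [-0.69, 1.73], [-1.03, 1.25], [-2.08, 2.16], [-1.42, 1.45], [-3.14, 3.14]. Speed limits (rad/s): [2.39, 2.39, 3.01, 3.14, 3.14, 3.14].

INTERFACE

Orientations are given as a 3x3 rotation matrix whose columns are the frame's x, y, z axes.
In Python, from workcell import * gives the robot as it stands.
- The arm moves only by the tool apply_moves, never from a script. Its arguments are lists of equal length, an entry for each row: "travel": the shift along the tool's x, y, z in m, a list of three; "delta_rot": the turn, a rotation vector about the tool's x, y, z in degrees, a list of three. A call has exactly 8 rows; each row shifts and turns the commanded pose from where the row before left it, along the tool's axes as they then stand; what a row does not reach is not made up. A row lasts 1/10 s, in which the tool goes at most 50 mm and 8.59 degrees, less where a joint would pass 70% of its speed; a pose out of reach is approached as far as the arm can. A call with a gripper value outside its range is refused whole. "hand" is the opening, from -1 (shut) to 1 (fully open), set as the call begins (left out, the last holds). The fingers move at their own pace and stop on an object; "squeeze" is the grip in N (left out, the last holds). Time passes only in rows, so rows that do not move let the fingers close, or fill a call up. It gives the time, the measured TCP pose, the force, the opening and the grip force at its end, in the units of the state.
- state(): the state, without advancing time (a new reading comes with each control period).
- grab_frame(name): name is "scene" or "top" or "wrist"; returns the picture (480x640x3 uint8, blue, green, red); there is no depth.
- camera_params(name): a dict with "fx", "fy", "cx", "cy" (pixels), "eye" and "attitude" of the camera in the world; the wrist camera has in their place "mount" (4x4, takes a point from camera to tool coordinates, whose origin is the TCP and whose axes are the flange's). Camera axes: x right, y up, looking along -z (the intrinsics and any distortion apply to the point x, -y, -z); pixel columns grow to the right and rows downward; lengths in m; the calibration is good to about 2 mm. A picture is of the moment at which its call begins: read the wrist's pose just before it. camera_params takes no time and is no camera call.
- hand_in(): hands the job in; it is judged then, once.
The state is a dict: "clock": time; "qpos": joint angles; "qd": joint speeds; "effort": joint torques, N m; "tool_pos": TCP position; "ee_rot": TCP orientation; "wrist_force": force on the tool from outside, world axes, zero at the start; "wrist_torque": the same for the moment, N m; "gripper_width": finger opening in m; "finger_force": force on a finger pad.
Only numpy, scipy, OpenCV 4.12 (cv2) and the standard library are available. Lean on these libraries where they do the work, as an engineer would, in place of code of your own. Each camera call takes 0.05 s, during which the arm holds its last target. There are 200 camera calls.

TASK

The goldsmith wants to slide a sheet of metal into the punch block. First clear the feed table: nest the steel cup standing on it upright and all the way down into the matching cup on the bench, where that one stands, and let go. Then draw the taller punch straight up about 35 mm, so that its foot clears the sheet slot but stays well inside the guide plate, and finish holding it there, still and in line with its bore; leave the shorter punch and the other things alone.

Things in the scene. Friction and masses are not known exactly. Their poses are not given: they have to be found in the camera images.
- die_block: Fixed steel punch block, 130 (x) x 80 (y) x 66 mm, z up; origin: centre of its underside, at bench level. From below: die plate 20 mm, sheet slot 6 mm, guide plate 40 mm (heights 26 to 66 mm). Vertical bores at x = -32 and +32 mm, y = 0 hold a punch each: 19.5 mm wide in the guide plate, floor at height 4 mm. x is roughly along world x, turned up to 0.45 rad.
- slot (a point): Middle of the mouth of the sheet slot, in the block's +y (left) face, 23 mm up. From here the flat aluminium feed table, part of the block, runs 120 mm outward along the block's +y; it is 110 mm wide, its top 20 mm above the bench.
- long_punch: The taller punch: plain round steel rod, 18 mm wide, 107 mm long, 170 to 270 g, in either one of the bores. Origin: centre of its foot (lower end); z along the rod. At first its foot is on the bore's floor and 45 mm of it stands out above the guide plate, to grip. Loose: it slides back if let go. Raised by 35 mm, its foot is 39 mm above the block's origin.
- cup_feed: Stepped steel stacking cup upright on the feed table, 70 to 120 g, 50 mm high: collar 60 mm wide from 20 mm up to the rim (wall 3 mm, inside 54 mm), to grip across; foot 42 mm wide at the bottom, 48 mm at the shoulder 20 mm up. Origin: centre of its underside, z up. Nested, its shoulder rests on the other cup's rim, its origin 30 mm above the other's.
- cup_bench: The second cup, of exactly the same shape, standing upright on the bench to the left (+y) of the feed table. Origin: centre of its underside, z up; its rim is 50 mm above the bench.
- short_punch: A bystander, to be left alone. The shorter punch in the other bore: round steel rod 18 mm in diameter, 82 mm long, 20 mm of it standing out of the guide plate. Origin: centre of its foot.
- pot_a: A bystander, to be left alone. Small round white pot with a lid, 47 mm wide, 26 mm high. Origin: centre of its underside.
- pot_b: A bystander, to be left alone. Another such pot, 47 mm wide, 26 mm high. Origin: centre of its underside.
- hammer: A bystander, to be left alone. Hammer lying along its x, 220 mm long, wooden handle, steel head 26 mm high at its +x end. Origin: under its middle, at bench level.
- scribe: A bystander, to be left alone. Scribe with a wooden handle, lying along its x, 150 mm long, 26 mm high. Origin: under its middle, at bench level.
- loupe: A bystander, to be left alone. Black round loupe, 36 mm wide, 30 mm high. Origin: centre of its underside.
- pliers: A bystander, to be left alone. Pliers lying flat along their x, about 145 mm long, 11 mm high. Origin: near the pivot, at bench level.
- ring_tray: A bystander, to be left alone. Open wooden tray with rings, 100 x 130 x 22 mm. Origin: centre of its underside.

How it is judged:
On the way:
1. the cup from the feed table is nested in the bench cup and let go, before the taller punch is drawn (z of cup_feed in the frame of cup_bench between 0.0265 and 0.0335 m and horizontal distance between cup_feed and cup_bench below 0.005 m and angle between the z axis of cup_feed and the z axis of cup_bench, either way round below 0.08 rad and angle between cup_bench's own z axis and vertical below 0.08 rad and distance of cup_bench from where it was at the start of the episode below 0.03 m and contact force between the fingers and cup_feed below 0.1 N and contact force between the fingers and cup_bench below 0.1 N and z of long_punch in the frame of die_block below 0.012 m), for 0.2 s.
At the end, for the whole second after the job is handed in: The fingers hold the taller punch (over 3 N) at rest, raised 26 to 44 mm, within 0.045 rad of its bore's line; the feed-table cup sits released in the bench cup, 26.5 to 33.5 mm up, centred to 5 mm, upright to 0.08 rad; bench cup within 30 mm and short punch within 12 mm of the start (z of long_punch in the frame of die_block between 0.03 and 0.048 m and angle between the z axis of long_punch and the z axis of die_block, either way round below 0.045 rad and linear speed of long_punch below 0.01 m/s and contact force between the fingers and long_punch above 3 N and z of cup_feed in the frame of cup_bench between 0.0265 and 0.0335 m and horizontal distance between cup_feed and cup_bench below 0.005 m and angle between the z axis of cup_feed and the z axis of cup_bench, either way round below 0.08 rad and angle between cup_bench's own z axis and vertical below 0.08 rad and distance of cup_bench from where it was at the start of the episode below 0.03 m and contact force between the fingers and cup_feed below 0.1 N and contact force between the fingers and cup_bench below 0.1 N and distance of short_punch from where it was at the start of the episode below 0.012 m); the arm keeps its last pose, push and grip.
It fails at once if the taller punch is pulled out of the guide plate (z of long_punch in the frame of die_block above 0.062 m).
It fails at once if the taller punch is bent over or forced in its bore (angle between long_punch's own z axis and vertical above 0.12 rad).
It fails at once if the short punch moves over 12 mm or any other bystander moves over 30 mm (distance of short_punch from where it was at the start of the episode above 0.012 m or distance of any of pot_a, pot_b, hammer, scribe, loupe, pliers, ring_tray from where it was at the start of the episode above 0.03 m).
It also fails if it takes over 46 s, if anything falls off the work surface, if the arm or the gripper's body presses on something with over 40 N, if the wrist force passes 120 N, or if a joint passes its speed limit or range.

## Working session

There is one attempt and no reset: what is moved stays moved. The work goes in short steps, Python scripts to look and compute and a tool call to move; the robot and the scene stay as the last step left them, time stands still between calls to the robot, and variables do not carry over. Pictures are saved under pics/ and viewed, at most 10 in all, crops included, and the job is handed in when it is done.

Besides the shell and the picture viewer there is one more tool, called after "Request:" as name(argument=value, ...) on one line, values as JSON. apply_moves: Moves the arm, as the interface text tells. Its arguments: {"type":"object","properties":{"travel":{"type":"array","items":{"type":"array","items":{"type":"number"}}},"delta_rot":{"type":"array","items":{"type":"array","items":{"type":"number"}}},"hand":{"type":"number"},"squeeze":{"type":"number"}},"required":["travel","delta_rot"]}

```bash
mkdir -p pics; ls
python3 - <<'E'
from workcell import *
import cv2, numpy as np
s=state();print(s)
for n in("top","scene","wrist"):
    p=camera_params(n);print(n,p)
    cv2.imwrite(f"pics/{n}0.png",grab_frame(n))
E
```

```text
pics
{'clock': 0.0, 'qpos': array([-1.34703217e+00,  3.14225703e-01, -4.81169895e-02,  1.21020711e+00,
       -1.72132976e-05,  1.57082143e+00]), 'qd': array([-1.20150970e-03,  2.67975075e-03, -4.93001597e-04, -2.39420064e-04,
       -8.08969856e-06,  2.26771360e-03]), 'effort': array([-4.77318226e-04, -5.39593220e+01,  3.39746189e+01,  1.91391644e-02,
       -5.46055480e-05, -1.13972371e-05]), 'tool_pos': array([ 0.13307178, -0.58474993,  0.40381788]), 'ee_rot': array([[ 9.75074651e-01,  2.21876680e-01, -4.05883253e-04],
       [ 2.21877050e-01, -9.75073158e-01,  1.70594122e-03],
       [-1.72572916e-05, -1.75347622e-03, -9.99998463e-01]]), 'wrist_force': array([ 0.03158992,  0.08888774, -0.28114622]), 'wrist_torque': array([ 0.0348554 , -0.01870644, -0.0205158 ]), 'finger_force': 0.0, 'gripper_width': 0.08547794910414123}
top {'fx': 509.45715205700196, 'fy': 509.45715205700196, 'cx': 316.9851887837873, 'cy': 240.04743007557508, 'eye': array([0.39419001, 0.02097151, 1.06463996]), 'attitude': array([[-0.01755156,  0.982409  , -0.18591528],
       [-0.99976015, -0.01480791,  0.01613597],
       [ 0.0130991 ,  0.1861539 ,  0.98243327]])}
scene {'fx': 471.9469083591568, 'fy': 471.9469083591568, 'cx': 319.71328197057795, 'cy': 239.52673869619048, 'eye': array([1.29767498, 0.06675374, 0.97796954]), 'attitude': array([[-0.0881339 , -0.78353688,  0.6150629 ],
       [ 0.99610174, -0.07162345,  0.05149184],
       [ 0.00370717,  0.6172034 ,  0.7867949 ]])}
wrist {'fx': 375.6954791764092, 'fy': 375.6954791764092, 'cx': 317.0348063277734, 'cy': 240.58159990024612, 'mount': array([[ 4.10653098e-04,  9.46668361e-01,  3.22209319e-01,
         8.41273112e-02],
       [ 9.99999913e-01, -3.65266506e-04, -2.01318877e-04,
        -6.81783345e-04],
       [-7.28899388e-05,  3.22209374e-01, -9.46668429e-01,
         3.05080714e-02],
       [ 0.00000000e+00,  0.00000000e+00,  0.00000000e+00,
         1.00000000e+00]])}
```

View pics/top0.png

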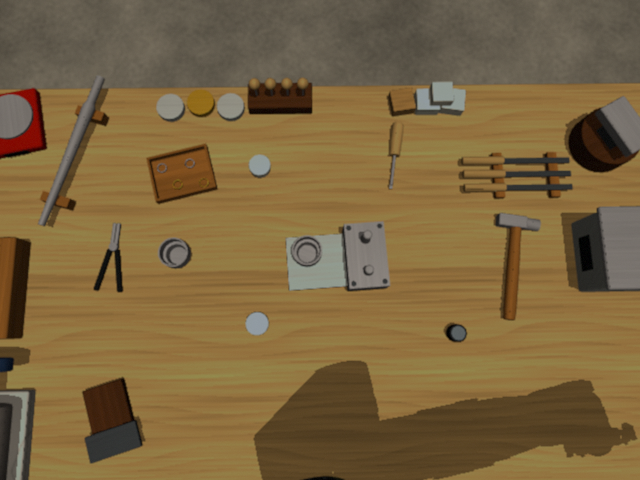

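View pics/scene0.png

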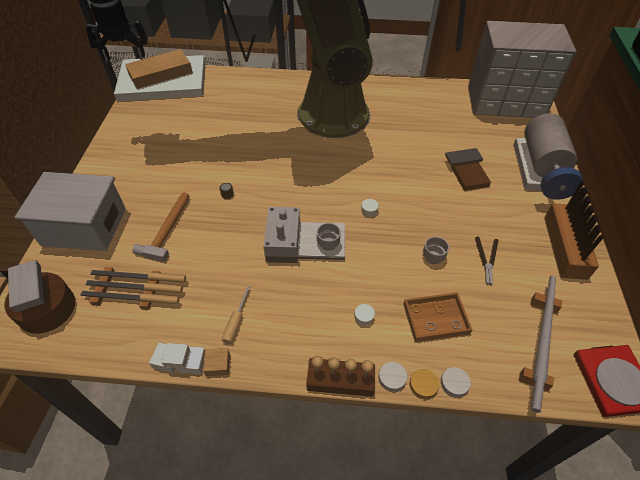

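View crops.

The top view shows the feed cup near (306,250), the bench cup at (175,253) and the block at (366,256) with punches at (367,236) and (369,269). The scene view shows them at (329,237), (435,250) and (282,225). I'll enlarge both views next.

```bash
cat > h.py <<'E'
from workcell import *
import cv2, numpy as np
from scipy.spatial.transform import Rotation as R
def cam(n,s=None):
    p=camera_params(n)
    if n=="wrist":
        s=s or state(); T=np.eye(4);T[:3,:3]=s["ee_rot"];T[:3,3]=s["tool_pos"]
        M=T@p["mount"]; return p,M[:3,3],M[:3,:3]
    return p,np.array(p["eye"]),np.array(p["attitude"])
def ray(c,u,v):
    p,e,A=c
    d=A@np.array([(u-p["cx"])/p["fx"],-(v-p["cy"])/p["fy"],-1.]); return e,d/np.linalg.norm(d)
def onz(c,u,v,z):
    e,d=ray(c,u,v); return e+d*(z-e[2])/d[2]
def proj(c,X):
    p,e,A=c; q=A.T@(np.asarray(X)-e); return np.array([p["cx"]-p["fx"]*q[0]/q[2],p["cy"]+p["fy"]*q[1]/q[2]])
E
python3 - <<'E'
from h import *
t=cv2.imread("pics/top0.png");s=cv2.imread("pics/scene0.png")
a=cv2.resize(t[212:302,140:400],(780,270),interpolation=cv2.INTER_CUBIC)
b=cv2.resize(s[190:280,255:463],(693,300),interpolation=cv2.INTER_CUBIC)
o=np.zeros((572,780,3),np.uint8);o[:270]=a;o[272:572,:693]=b
cv2.imwrite("pics/crop0.png",o)
ct=cam("top")
for n,u,v,z in(("feed rim",306,250,.07),("bench rim",175,253,.05),("pA top",367,236,.1),("pB top",369,269,.09),("blk",366,256,.066)):
    print(n,onz(ct,u,v,z).round(4))
# table corners, block corners
E
```

```text
feed rim [0.5627 0.0267 0.07  ]
bench rim [0.564  0.2902 0.05  ]
pA top [ 0.5832 -0.0917  0.1   ]
pB top [ 0.5203 -0.0944  0.09  ]
blk [ 0.5495 -0.0922  0.066 ]
```

View pics/crop0.png

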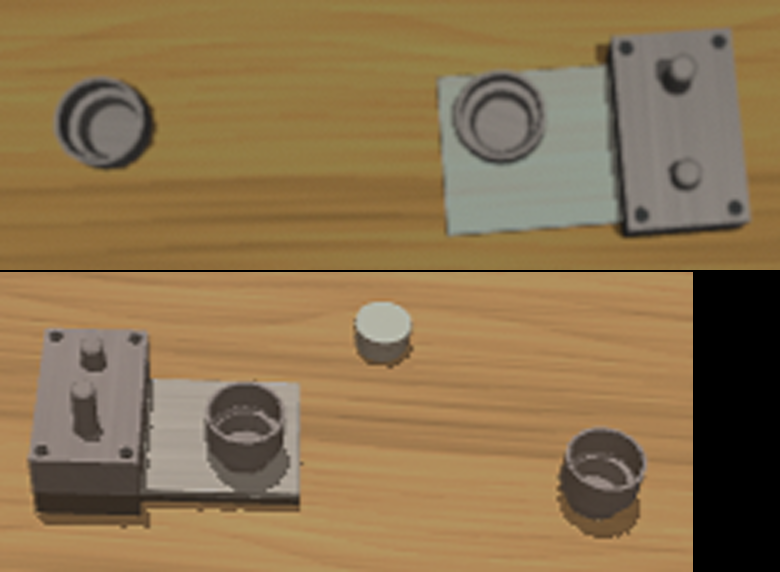

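The enlarged crops show the taller punch in the block's +x bore (top px ≈ (367.7,234.7)) and the block yawed slightly positive. I'll move over for a wrist view.

Request:
apply_moves(travel=[[0.034, -0.034, 0], [0.034, -0.034, 0], [0.034, -0.034, 0], [0.034, -0.034, 0], [0.034, -0.034, 0], [0.034, -0.034, 0], [0.034, -0.034, 0], [0.034, -0.034, 0]], delta_rot=[[0, 0, 0], [0, 0, 0], [0, 0, 0], [0, 0, 0], [0, 0, 0], [0, 0, 0], [0, 0, 0], [0, 0, 0]], hand=1, squeeze=40)

```text
clock: 0.95
tool_pos: [0.3385, -0.2577, 0.4047]
ee_rot: [[0.975, 0.221, 0.0], [0.221, -0.975, -0.0], [0.0, 0.0, -1.0]]
wrist_force: [1.0, -1.1, -0.3]
gripper_width: 0.0853
finger_force: 0.0
```

Run:
```python
from h import *
s=state();print(s["clock"],s["qpos"].round(3),s["tool_pos"].round(4));print(s["ee_rot"].round(4))
```

```text
0.95 [-0.651 -0.016 -0.434  1.152  0.     2.268] [ 0.3385 -0.2577  0.4047]
[[ 9.752e-01  2.214e-01  3.000e-04]
 [ 2.214e-01 -9.752e-01 -1.000e-04]
 [ 3.000e-04  2.000e-04 -1.000e+00]]
```

Run:
```python
import numpy as np
psi=np.arctan2(.221,.975); d=np.array([.2215,.358])/16
for k in range(16):
    c,s=np.cos(psi),np.sin(psi); print([round(d@[c,s],3),round(d@[s,-c],3),0],end=", ")
    psi+=np.radians(8.5)
    if k==7:print()
print(psi)
```

```text
[np.float64(0.018), np.float64(-0.019), 0], [np.float64(0.021), np.float64(-0.016), 0], [np.float64(0.023), np.float64(-0.013), 0], [np.float64(0.025), np.float64(-0.009), 0], [np.float64(0.026), np.float64(-0.005), 0], [np.float64(0.026), np.float64(-0.001), 0], [np.float64(0.026), np.float64(0.003), 0], [np.float64(0.026), np.float64(0.006), 0], 
[np.float64(0.024), np.float64(0.01), 0], [np.float64(0.023), np.float64(0.014), 0], [np.float64(0.02), np.float64(0.017), 0], [np.float64(0.018), np.float64(0.02), 0], [np.float64(0.015), np.float64(0.022), 0], [np.float64(0.011), np.float64(0.024), 0], [np.float64(0.007), np.float64(0.025), 0], [np.float64(0.004), np.float64(0.026), 0], 2.596548015040665
```

Request:
apply_moves(travel=[[0.018, -0.019, 0], [0.021, -0.016, 0], [0.023, -0.013, 0], [0.025, -0.009, 0], [0.026, -0.005, 0], [0.026, -0.001, 0], [0.026, 0.003, 0], [0.026, 0.006, 0]], delta_rot=[[0, 0, -8.5], [0, 0, -8.5], [0, 0, -8.5], [0, 0, -8.5], [0, 0, -8.5], [0, 0, -8.5], [0, 0, -8.5], [0, 0, -8.5]])

```text
clock: 1.75
tool_pos: [0.4489, -0.0788, 0.4046]
ee_rot: [[0.153, 0.988, -0.0], [0.988, -0.153, -0.0], [-0.0, -0.0, -1.0]]
wrist_force: [-0.3, -1.3, 0.7]
gripper_width: 0.0857
finger_force: 0.0
```

Request:
apply_moves(travel=[[0.024, 0.01, 0], [0.023, 0.014, 0], [0.02, 0.017, 0], [0.018, 0.02, 0], [0.015, 0.022, 0], [0.011, 0.024, 0], [0.007, 0.025, 0], [0.004, 0.026, 0]], delta_rot=[[0, 0, -8.5], [0, 0, -8.5], [0, 0, -8.5], [0, 0, -8.5], [0, 0, -8.5], [0, 0, -8.5], [0, 0, -8.5], [0, 0, -8.5]])

```text
clock: 2.55
tool_pos: [0.5603, 0.1008, 0.4044]
ee_rot: [[-0.859, 0.512, -0.001], [0.512, 0.859, -0.0], [0.0, -0.0, -1.0]]
wrist_force: [0.3, -0.6, 0.0]
gripper_width: 0.0852
finger_force: 0.0
```

Request:
apply_moves(travel=[[0, 0, 0], [0, 0, 0], [0, 0, 0], [0, 0, 0], [0, 0, 0], [0, 0, 0], [0, 0, 0], [0, 0, 0]], delta_rot=[[0, 0, -8.5], [0, 0, -8.5], [0, 0, -8.5], [0, 0, -8.5], [0, 0, 0], [0, 0, 0], [0, 0, 0], [0, 0, 0]])

```text
clock: 3.35
tool_pos: [0.5599, 0.0998, 0.4047]
ee_rot: [[-0.999, -0.048, -0.0], [-0.048, 0.999, -0.0], [0.0, -0.0, -1.0]]
wrist_force: [-0.8, 0.6, 0.1]
gripper_width: 0.0855
finger_force: 0.0
```

Run:
```python
from h import *
s=state();print(s["clock"],s["qpos"].round(3),s["tool_pos"].round(4));print(s["ee_rot"].round(4))
im=grab_frame("wrist");cv2.imwrite("pics/w1.png",im);np.save("w1.npy",s,allow_pickle=True)
c=cam("wrist",s)
for n,X in(("feed",(.5627,.0267,.07)),("bench",(.564,.2902,.05)),("tall",(.583,-.09,.111)),("short",(.52,-.094,.086))):print(n,proj(c,X).round(1))
```

```text
3.35 [ 0.176  0.255 -0.126  1.19  -0.     0.129] [0.5599 0.0998 0.4047]
[[-0.9989 -0.0477 -0.    ]
 [-0.0477  0.9989 -0.    ]
 [ 0.     -0.     -1.    ]]
feed [228.6 215.3]
bench [527.4 224.6]
tall [ 60.2 248.7]
short [ 61.9 158.7]
```

View pics/w1.png

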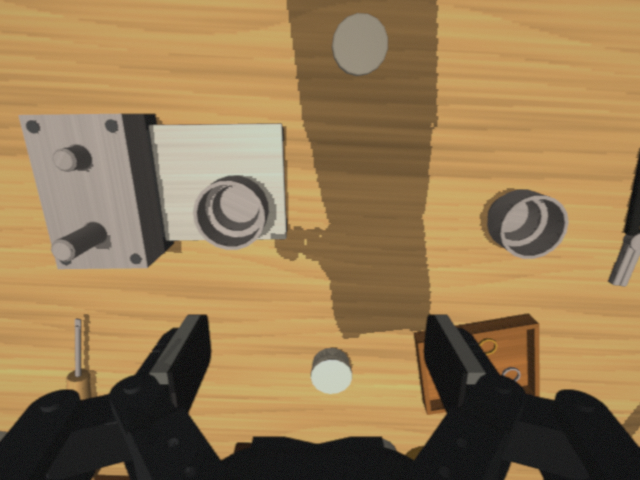

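The wrist view shows the feed cup rim centred near (231,213) and the bench cup rim near (532,225). The tall punch top is near (64,249) and the short one near (66,158). The table's edge runs parallel to the image rows.

Run:
```python
from h import *
s=np.load("w1.npy",allow_pickle=True).item();c=cam("wrist",s);ct=cam("top")
for n,w,t,z in(("feed",(231,212.7),(306.3,251),.07),("bench",(532.3,225),(174.7,252.7),.05),("tall",(64,250),(367.7,234.7),.111),("short",(65.5,158.5),(368.7,269.3),.086)):
    print(n,onz(c,*w,z).round(4),onz(ct,*t,z).round(4))
a,b=onz(c,150,126,.02),onz(c,283,124.3,.02);print("table edge yaw",np.arctan2(-(b-a)[0],(b-a)[1]))
# block top edges / screws
a,b=onz(c,33,126.5,.066),onz(c,64,258,.066);print(a,b)
q=[onz(ct,140+u/3,212+v/3,.066) for u,v in((626,47),(719,41),(735,207),(641,214))]
q=np.array(q)[:,:2];print(q.round(4),q.mean(0));
```

```text
feed [0.5603 0.0288 0.07  ] [0.5607 0.0262 0.07  ]
bench [0.5642 0.2947 0.05  ] [0.5646 0.2908 0.05  ]
tall [ 0.5839 -0.0874  0.111 ] [ 0.5836 -0.0918  0.111 ]
short [ 0.5197 -0.0912  0.086 ] [ 0.5202 -0.0943  0.086 ]
table edge yaw 0.06036222991218439
[ 0.49894664 -0.12559506  0.066     ] [ 0.60972398 -0.12011061  0.066     ]
[[ 0.6075 -0.0594]
 [ 0.6107 -0.1219]
 [ 0.4991 -0.1279]
 [ 0.4955 -0.066 ]] [ 0.5531953  -0.09380477]
```

Request:
apply_moves(travel=[[0.001, -0.012, 0.017], [0.001, -0.012, 0.017], [0.001, -0.012, 0.017], [0, -0.012, 0.017], [0, -0.012, 0.017], [0, -0.012, 0.015], [0, 0, 0], [0, 0, 0]], delta_rot=[[0, 0, -0.4], [0, 0, 0], [0, 0, 0], [0, 0, 0], [0, 0, 0], [0, 0, 0], [0, 0, 0], [0, 0, 0]])

```text
clock: 4.2
tool_pos: [0.5608, 0.0278, 0.3049]
ee_rot: [[-0.998, -0.055, -0.0], [-0.055, 0.998, 0.0], [0.0, 0.0, -1.0]]
wrist_force: [0.5, 0.7, 0.5]
gripper_width: 0.0854
finger_force: 0.0
```

Run:
```python
from h import *
s=state();print(s["clock"],s["tool_pos"].round(4));print(s["ee_rot"].round(4))
im=grab_frame("wrist");np.save("w2.npy",s,allow_pickle=True)
c=cam("wrist",s)
pts=[proj(c,X) for X in((.5605,.0275,.07),(.5838,-.09,.111),(.52,-.093,.086))];print(pts)
cv2.imwrite("pics/w2.png",im)
```

```text
4.2 [0.5608 0.0278 0.3049]
[[-9.985e-01 -5.530e-02 -4.000e-04]
 [-5.530e-02  9.985e-01  4.000e-04]
 [ 4.000e-04  4.000e-04 -1.000e+00]]
[array([314.93465868, 260.42881323]), array([ 75.75134884, 322.60056251]), array([ 80.63312496, 185.50537162])]
```

View pics/w2.png

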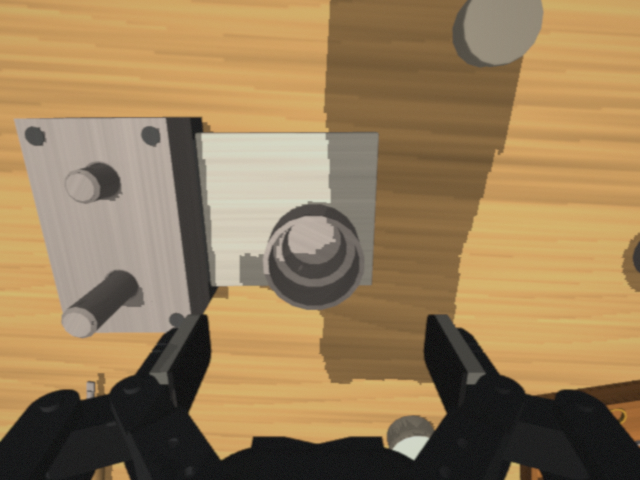

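The cup rim centre is at about (314,261), as predicted and midway between the fingers. I'll descend and grip.

Request:
apply_moves(travel=[[0, 0, 0.02], [0, 0, 0.02], [0, 0, 0.02], [0, 0, 0.015], [0, 0, 0.012], [0, 0, 0.009], [0, 0, 0], [0, 0, 0]], delta_rot=[[0, 0, 0], [0, 0, 0], [0, 0, 0], [0, 0, 0], [0, 0, 0], [0, 0, 0], [0, 0, 0], [0, 0, 0]])

```text
clock: 5.05
tool_pos: [0.5612, 0.0279, 0.2092]
ee_rot: [[-0.998, -0.056, 0.001], [-0.056, 0.998, 0.0], [-0.001, 0.0, -1.0]]
wrist_force: [0.2, 1.0, -0.0]
gripper_width: 0.0855
finger_force: 0.0
```

Request:
apply_moves(travel=[[0, 0, 0], [0, 0, 0], [0, 0, 0], [0, 0, 0], [0, 0, 0], [0, 0, 0], [0, 0, 0], [0, 0, 0]], delta_rot=[[0, 0, 0], [0, 0, 0], [0, 0, 0], [0, 0, 0], [0, 0, 0], [0, 0, 0], [0, 0, 0], [0, 0, 0]], hand=0, squeeze=25)

```text
clock: 5.85
tool_pos: [0.5613, 0.0276, 0.2098]
ee_rot: [[-0.998, -0.056, 0.002], [-0.056, 0.998, -0.0], [-0.002, -0.0, -1.0]]
wrist_force: [-0.9, -0.6, 5.7]
gripper_width: 0.0594
finger_force: 26.8
```

Request:
apply_moves(travel=[[0, 0, -0.02], [0, 0, -0.03], [0, 0, -0.04], [-0.001, 0.02, -0.01], [-0.003, 0.04, 0], [-0.003, 0.04, 0], [-0.003, 0.04, 0], [-0.003, 0.04, 0]], delta_rot=[[0, 0, 0], [0, 0, 0], [0, 0, 0], [0, 0, 0], [0, 0, 0], [0, 0, 0], [0, 0, 0], [0, 0, 0]])

```text
clock: 6.65
tool_pos: [0.5635, 0.2096, 0.3089]
ee_rot: [[-0.998, -0.056, 0.0], [-0.056, 0.998, 0.0], [-0.0, 0.0, -1.0]]
wrist_force: [0.5, -0.4, -1.3]
gripper_width: 0.0593
finger_force: 27.7
```

Request:
apply_moves(travel=[[-0.002, 0.03, 0], [-0.002, 0.025, 0], [-0.001, 0.02, 0], [0, 0.01, 0], [0, 0, 0], [0, 0, 0], [0, 0, 0], [0, 0, 0]], delta_rot=[[0, 0, 0], [0, 0, 0], [0, 0, 0], [0, 0, 0], [0, 0, 0], [0, 0, 0], [0, 0, 0], [0, 0, 0]])

```text
clock: 7.45
tool_pos: [0.5641, 0.2923, 0.3088]
ee_rot: [[-0.998, -0.055, -0.0], [-0.055, 0.998, -0.0], [0.0, -0.0, -1.0]]
wrist_force: [-0.1, -1.0, -1.5]
gripper_width: 0.0594
finger_force: 27.7
```

Run:
```python
from h import *
s=state();print(s["clock"],s["tool_pos"].round(4),s["gripper_width"],s["qpos"].round(3));print(s["ee_rot"].round(4))
im=grab_frame("wrist");np.save("w3.npy",s,allow_pickle=True)
c=cam("wrist",s);g=np.array(s["tool_pos"])
print(proj(c,(.5644,.2928,.05)),proj(c,(.5644,.2928,.0)),"feed rim",proj(c,(g[0],g[1],g[2]-.2092+.07)))
cv2.imwrite("pics/w3.png",im); cv2.imwrite("pics/t3.png",grab_frame("top"));cv2.imwrite("pics/s3.png",grab_frame("scene"))
```

```text
7.45 [0.5641 0.2923 0.3088] 0.05940278936406273 [ 0.478  0.429 -0.103  1.038 -0.     0.423]
[[-9.985e-01 -5.490e-02 -1.000e-04]
 [-5.490e-02  9.985e-01 -2.000e-04]
 [ 1.000e-04 -2.000e-04 -1.000e+00]]
[316.49111163 247.48530755] [316.58746999 225.38760772] feed rim [314.62636609 364.90539813]
```

View pics/w3.png

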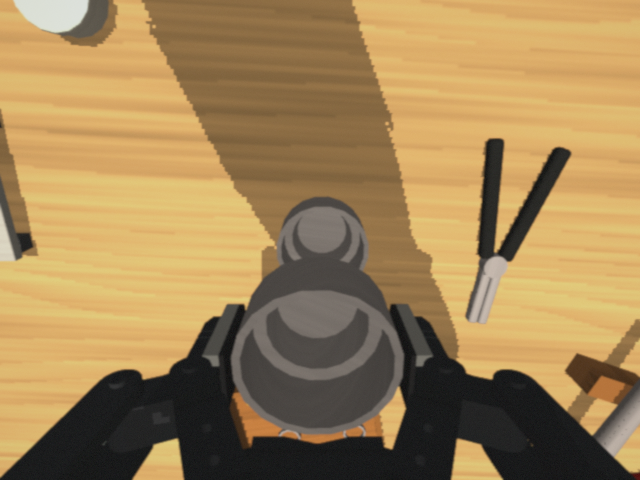

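The held cup's rim is centred at about (317,361) and the bench cup's rim at about x=322, so the cups are nearly coaxial. A 2 mm correction goes in before lowering.

Request:
apply_moves(travel=[[-0.0015, 0.0018, 0.015], [0, 0, 0.018], [0, 0, 0.018], [0, 0, 0.012], [0, 0, 0.008], [0, 0, 0.005], [0, 0, 0], [0, 0, 0]], delta_rot=[[0, 0, 0], [0, 0, 0], [0, 0, 0], [0, 0, 0], [0, 0, 0], [0, 0, 0], [0, 0, 0], [0, 0, 0]])

```text
clock: 8.4
tool_pos: [0.5656, 0.2954, 0.2332]
ee_rot: [[-0.998, -0.056, 0.001], [-0.056, 0.998, 0.0], [-0.001, 0.0, -1.0]]
wrist_force: [-0.1, -0.2, -0.6]
gripper_width: 0.0594
finger_force: 27.7
```

Request:
apply_moves(travel=[[0, 0, 0.002], [0, 0, 0.002], [0, 0, 0.002], [0, 0, 0.002], [0, 0, 0.002], [0, 0, 0.001], [0, 0, 0], [0, 0, 0]], delta_rot=[[0, 0, 0], [0, 0, 0], [0, 0, 0], [0, 0, 0], [0, 0, 0], [0, 0, 0], [0, 0, 0], [0, 0, 0]])

```text
clock: 9.2
tool_pos: [0.5653, 0.2952, 0.2217]
ee_rot: [[-0.998, -0.056, -0.0], [-0.056, 0.998, 0.0], [0.0, 0.0, -1.0]]
wrist_force: [-0.6, 0.3, -1.4]
gripper_width: 0.0593
finger_force: 27.7
```

Request:
apply_moves(travel=[[0, 0, 0.0007], [0, 0, 0.0007], [0, 0, 0.0006], [0, 0, 0], [0, 0, 0], [0, 0, 0], [0, 0, 0], [0, 0, 0]], delta_rot=[[0, 0, 0], [0, 0, 0], [0, 0, 0], [0, 0, 0], [0, 0, 0], [0, 0, 0], [0, 0, 0], [0, 0, 0]])

```text
clock: 10.0
tool_pos: [0.5654, 0.2953, 0.2198]
ee_rot: [[-0.998, -0.056, 0.0], [-0.056, 0.998, 0.0], [-0.0, 0.0, -1.0]]
wrist_force: [0.3, 0.4, 1.2]
gripper_width: 0.0594
finger_force: 27.8
```

Run:
```python
from h import *
s=state();print(s["clock"],s["tool_pos"].round(4),s["wrist_force"].round(2),s["wrist_torque"].round(2))
w=grab_frame("wrist")
sc=grab_frame("scene");c=cam("scene");u,v=proj(c,(.565,.294,.05)).astype(int);print(u,v)
a=cv2.resize(sc[v-45:v+45,u-50:u+50],(500,450),interpolation=cv2.INTER_CUBIC)
b=w[180:480,170:470]
o=np.zeros((450,800,3),np.uint8);o[:,:500]=a;o[:300,500:]=b
cv2.imwrite("pics/n4.png",o)
```

```text
10.0 [0.5654 0.2953 0.2198] [0.31 0.43 1.19] [-0.05  0.04  0.02]
435 245
```

View pics/n4.png

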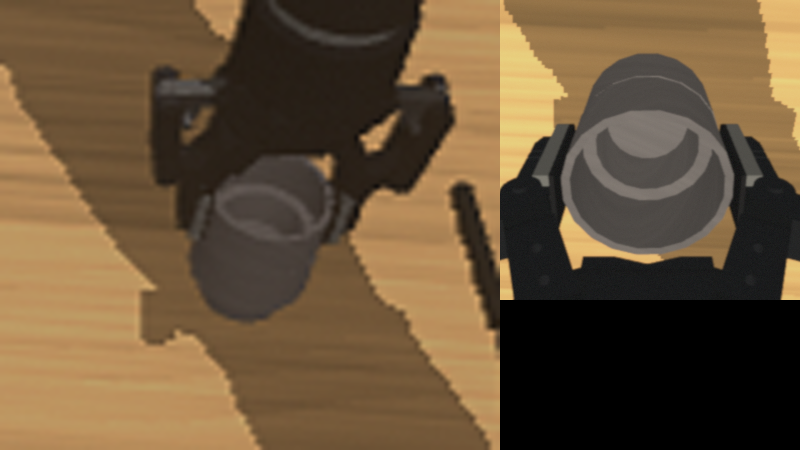

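The cups look nested with their collars flush, and the cup's weight is now carried by the bench cup. I'll release and retreat.

Request:
apply_moves(travel=[[0, 0, 0.0004], [0, 0, 0], [0, 0, 0], [0, 0, 0], [0, 0, 0], [0, 0, 0], [0, 0, 0], [0, 0, 0]], delta_rot=[[0, 0, 0], [0, 0, 0], [0, 0, 0], [0, 0, 0], [0, 0, 0], [0, 0, 0], [0, 0, 0], [0, 0, 0]], hand=1)

```text
clock: 10.9
tool_pos: [0.5653, 0.2952, 0.2193]
ee_rot: [[-0.998, -0.056, 0.0], [-0.056, 0.998, 0.0], [-0.0, 0.0, -1.0]]
wrist_force: [0.2, -0.5, -0.2]
gripper_width: 0.0855
finger_force: 0.0
```

Request:
apply_moves(travel=[[0, 0, -0.01], [0, 0, -0.02], [0, 0, -0.03], [0, 0, -0.03], [0, 0, -0.01], [0, 0, 0], [0, 0, 0], [0, 0, 0]], delta_rot=[[0, 0, 0], [0, 0, 0], [0, 0, 0], [0, 0, 0], [0, 0, 0], [0, 0, 0], [0, 0, 0], [0, 0, 0]])

```text
clock: 11.7
tool_pos: [0.5647, 0.2949, 0.3176]
ee_rot: [[-0.998, -0.056, -0.002], [-0.056, 0.998, -0.001], [0.003, -0.001, -1.0]]
wrist_force: [-1.2, -0.2, -0.5]
gripper_width: 0.0853
finger_force: 0.0
```

Run:
```python
from h import *
s=state();print(s["clock"],s["tool_pos"].round(4),s["wrist_force"].round(2))
w=grab_frame("wrist");np.save("w5.npy",s,allow_pickle=True)
print(proj(cam("wrist",s),(.5647,.2953,.08)))
sc=grab_frame("scene");c=cam("scene");u,v=proj(c,(.565,.294,.05)).astype(int)
a=cv2.resize(sc[v-45:v+45,u-40:u+40],(400,450),interpolation=cv2.INTER_CUBIC)
b=w[130:430,120:520]
o=np.zeros((450,800,3),np.uint8);o[:,:400]=a;o[:300,400:]=b
cv2.imwrite("pics/n5.png",o)
```

```text
11.7 [0.5647 0.2949 0.3176] [-1.18 -0.16 -0.48]
[316.72674624 260.09559049]
```

View pics/n5.png

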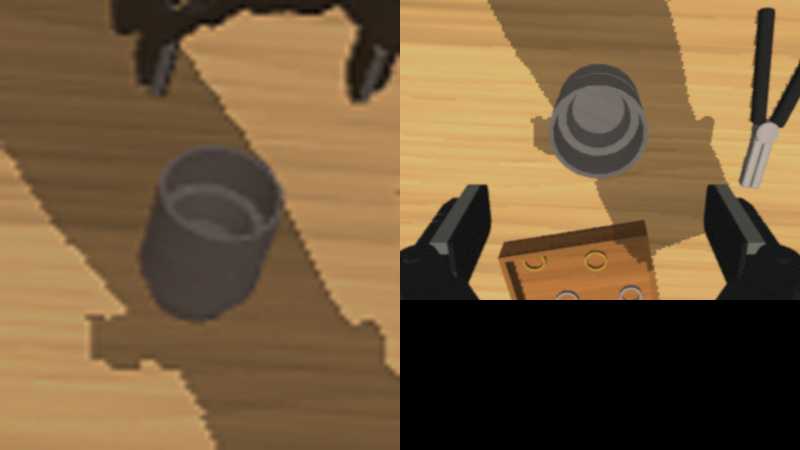

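The cup sits nested and upright, and the gripper is clear of it. Its rim is at (318,261) in the wrist view, where I predicted. Next is the punch.

Request:
apply_moves(travel=[[0, -0.02, -0.01], [0, -0.04, -0.01], [0.001, -0.048, 0], [0, -0.048, 0], [0.001, -0.048, 0], [0, -0.048, 0], [0, -0.048, 0], [0, -0.04, 0]], delta_rot=[[0, 0, 0], [0, 0, 0], [0, 0, 0], [0, 0, 0], [0, 0, 0], [0, 0, 0], [0, 0, 0], [0, 0, 0]])

```text
clock: 12.6
tool_pos: [0.5817, -0.0476, 0.3395]
ee_rot: [[-0.999, -0.055, -0.0], [-0.055, 0.999, -0.001], [0.0, -0.001, -1.0]]
wrist_force: [0.1, 0.0, -0.6]
gripper_width: 0.0853
finger_force: 0.0
```

Request:
apply_moves(travel=[[0, -0.025, 0], [0, -0.012, 0], [0, -0.006, 0], [0, 0, 0], [0, 0, 0], [0, 0, 0], [0, 0, 0], [0, 0, 0]], delta_rot=[[0, 0, 0], [0, 0, 0], [0, 0, 0], [0, 0, 0], [0, 0, 0], [0, 0, 0], [0, 0, 0], [0, 0, 0]])

```text
clock: 13.4
tool_pos: [0.5849, -0.0865, 0.3393]
ee_rot: [[-0.998, -0.057, -0.0], [-0.057, 0.998, 0.0], [0.0, 0.0, -1.0]]
wrist_force: [0.4, -0.8, 0.6]
gripper_width: 0.0855
finger_force: 0.0
```

Run:
```python
from h import *
s=state();print(s["clock"],s["tool_pos"].round(4),s["wrist_force"].round(2));print(s["ee_rot"].round(4))
w=grab_frame("wrist");np.save("w6.npy",s,allow_pickle=True)
c=cam("wrist",s);print(proj(c,(.5838,-.089,.111)),proj(c,(.5838,-.089,.066)),proj(c,(.52,-.0925,.086)))
cv2.imwrite("pics/w6.png",w)
```

```text
13.4 [ 0.5849 -0.0865  0.3393] [ 0.35 -0.78  0.64]
[[-9.984e-01 -5.740e-02 -0.000e+00]
 [-5.740e-02  9.984e-01  1.000e-04]
 [ 0.000e+00  1.000e-04 -1.000e+00]]
[311.27905807 263.13176543] [312.22710218 237.99356063] [311.68586198 143.84257532]
```

View pics/w6.png

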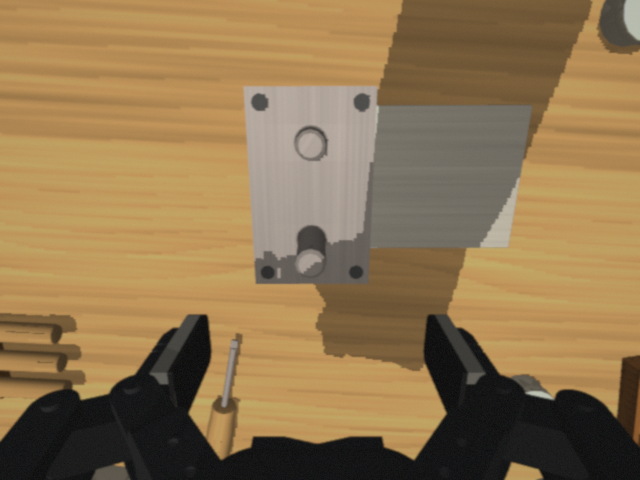

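The tall punch top is at about (310.5,262.5), 1 px from prediction, and the block edges are aligned with the tool's yaw. I'll correct y for the bias found on the cups and go down.

Request:
apply_moves(travel=[[0.0016, -0.0038, 0.01], [0, 0, 0.02], [0, 0, 0.02], [0, 0, 0.018], [0, 0, 0.014], [0, 0, 0.01], [0, 0, 0], [0, 0, 0]], delta_rot=[[0, 0, 0], [0, 0, 0], [0, 0, 0], [0, 0, 0], [0, 0, 0], [0, 0, 0], [0, 0, 0], [0, 0, 0]])

```text
clock: 14.25
tool_pos: [0.5837, -0.0912, 0.2475]
ee_rot: [[-0.998, -0.056, 0.0], [-0.056, 0.998, -0.0], [-0.0, -0.0, -1.0]]
wrist_force: [-0.5, 0.0, 0.6]
gripper_width: 0.0853
finger_force: 0.0
```

Request:
apply_moves(travel=[[0, 0, 0], [0, 0, 0], [0, 0, 0], [0, 0, 0], [0, 0, 0], [0, 0, 0], [0, 0, 0], [0, 0, 0]], delta_rot=[[0, 0, 0], [0, 0, 0], [0, 0, 0], [0, 0, 0], [0, 0, 0], [0, 0, 0], [0, 0, 0], [0, 0, 0]], hand=-0.3, squeeze=25)

```text
clock: 15.05
tool_pos: [0.5835, -0.0912, 0.2473]
ee_rot: [[-0.998, -0.056, -0.0], [-0.056, 0.998, 0.0], [0.0, 0.0, -1.0]]
wrist_force: [-0.1, 1.4, -0.1]
gripper_width: 0.0299
finger_force: 0.0
```

Request:
apply_moves(travel=[[0, 0.0007, 0], [0, 0, 0], [0, 0, 0], [0, 0, 0], [0, 0, 0], [0, 0, 0], [0, 0, 0], [0, 0, 0]], delta_rot=[[0, 0, 0], [0, 0, 0], [0, 0, 0], [0, 0, 0], [0, 0, 0], [0, 0, 0], [0, 0, 0], [0, 0, 0]], hand=-1, squeeze=20)

```text
clock: 15.85
tool_pos: [0.5835, -0.0905, 0.2473]
ee_rot: [[-0.998, -0.056, 0.0], [-0.056, 0.998, -0.0], [-0.0, -0.0, -1.0]]
wrist_force: [0.2, -0.8, 1.4]
gripper_width: 0.0175
finger_force: 21.4
```

Run:
```python
from h import *
s=state();print(s["clock"],s["tool_pos"].round(5),s["wrist_force"].round(2),s["wrist_torque"].round(3),s["gripper_width"],s["finger_force"]);print(s["ee_rot"].round(4))
```

```text
15.85 [ 0.58347 -0.09049  0.24734] [ 0.2  -0.75  1.38] [-0.192  0.064 -0.01 ] 0.01753033696879782 21.41322612762451
[[-9.984e-01 -5.620e-02  1.000e-04]
 [-5.620e-02  9.984e-01 -1.000e-04]
 [-1.000e-04 -1.000e-04 -1.000e+00]]
```

Well centred, with hardly any side force. I'll tighten the grip and draw up, first 16 mm.

Request:
apply_moves(travel=[[0, 0, 0], [0, 0, -0.002], [0, 0, -0.004], [0, 0, -0.004], [0, 0, -0.004], [0, 0, -0.002], [0, 0, 0], [0, 0, 0]], delta_rot=[[0, 0, 0], [0, 0, 0], [0, 0, 0], [0, 0, 0], [0, 0, 0], [0, 0, 0], [0, 0, 0], [0, 0, 0]], squeeze=35)

```text
clock: 16.65
tool_pos: [0.5834, -0.0904, 0.2633]
ee_rot: [[-0.998, -0.056, -0.0], [-0.056, 0.998, 0.0], [0.0, 0.0, -1.0]]
wrist_force: [0.1, 0.6, -2.4]
gripper_width: 0.0172
finger_force: 34.2
```

Run:
```python
from h import *
s=state();print(s["clock"],s["tool_pos"].round(5),s["wrist_force"].round(2),s["wrist_torque"].round(3),s["gripper_width"],s["finger_force"]);print(s["ee_rot"].round(4))
```

```text
16.65 [ 0.58341 -0.09043  0.2633 ] [ 0.15  0.57 -2.39] [ 0.026  0.037 -0.05 ] 0.017232810251041994 34.16068732738495
[[-9.984e-01 -5.630e-02 -0.000e+00]
 [-5.630e-02  9.984e-01  1.000e-04]
 [ 0.000e+00  1.000e-04 -1.000e+00]]
```

The punch's weight hangs on the gripper and side forces are near zero. I'll draw the remaining 19 mm.

Request:
apply_moves(travel=[[0, 0, -0.002], [0, 0, -0.004], [0, 0, -0.004], [0, 0, -0.004], [0, 0, -0.003], [0, 0, -0.002], [0, 0, 0], [0, 0, 0]], delta_rot=[[0, 0, 0], [0, 0, 0], [0, 0, 0], [0, 0, 0], [0, 0, 0], [0, 0, 0], [0, 0, 0], [0, 0, 0]])

```text
clock: 17.45
tool_pos: [0.5834, -0.0904, 0.2823]
ee_rot: [[-0.998, -0.056, 0.0], [-0.056, 0.998, 0.0], [-0.0, 0.0, -1.0]]
wrist_force: [0.3, 0.5, -2.5]
gripper_width: 0.017
finger_force: 34.2
```

Request:
apply_moves(travel=[[0, 0, 0], [0, 0, 0], [0, 0, 0], [0, 0, 0], [0, 0, 0], [0, 0, 0], [0, 0, 0], [0, 0, 0]], delta_rot=[[0, 0, 0], [0, 0, 0], [0, 0, 0], [0, 0, 0], [0, 0, 0], [0, 0, 0], [0, 0, 0], [0, 0, 0]])

```text
clock: 18.25
tool_pos: [0.5835, -0.0905, 0.2823]
ee_rot: [[-0.998, -0.056, 0.0], [-0.056, 0.998, 0.0], [-0.0, 0.0, -1.0]]
wrist_force: [-0.4, -0.8, -1.2]
gripper_width: 0.0169
finger_force: 34.2
```

Run:
```python
from h import *
s=state();print(s["clock"],s["tool_pos"].round(5),s["wrist_force"].round(2),s["wrist_torque"].round(3),s["gripper_width"],s["finger_force"]);print(s["ee_rot"].round(4))
sc=grab_frame("scene");w=grab_frame("wrist")
a=cv2.resize(sc[170:275,255:365],(472,450),interpolation=cv2.INTER_CUBIC)
b=w[150:450,156:484]
o=np.zeros((450,800,3),np.uint8);o[:,:472]=a;o[:300,472:]=b
cv2.imwrite("pics/n7.png",o)
c=cam("scene")
for z in(.111,.146,.066):
    p=proj(c,(.5835,-.0904,z));print(z,(p-[255,170])*[472/110,450/105])
```

```text
18.25 [ 0.58345 -0.09046  0.28232] [-0.42 -0.84 -1.16] [-0.016 -0.067 -0.036] 0.01689688719196217 34.16201949119568
[[-0.9984 -0.0562  0.    ]
 [-0.0562  0.9984  0.    ]
 [-0.      0.     -1.    ]]
0.111 [104.10156963 233.96683012]
0.146 [100.00228465 192.71642322]
0.066 [109.08729196 284.13730512]
```

View pics/n7.png

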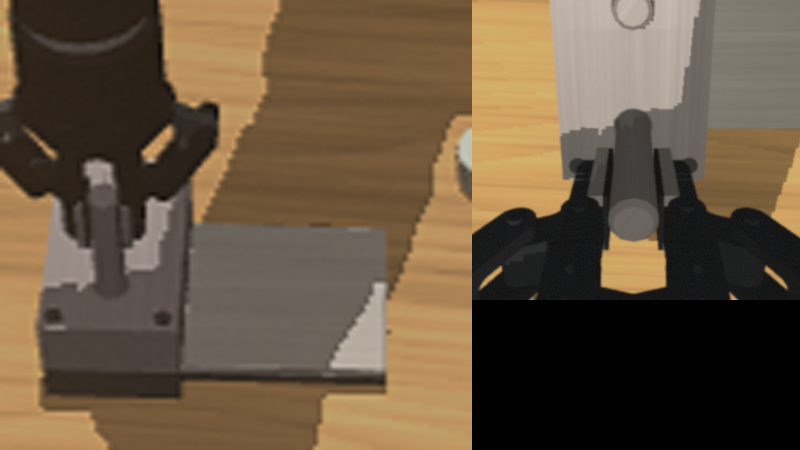

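The punch top is at row ~190 in the scene crop, where a 35 mm raise was predicted (193). The punch is upright, held firmly and in line with its bore, so I'm handing in.

```bash
python3 -c "
from workcell import *
print(hand_in())"
```

```text
the job is handed in; nothing more can be done
None
```

I've handed the job in (no result came back): the feed-table cup is nested in the bench cup and released, and the taller punch is held about 35 mm up, upright in its bore, at about 18 s of the 46 s allowed.

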